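# Turn the spot plate over against the tipping stop

### The arm

A 6-joint arm with a two-finger parallel gripper is mounted at the origin on the work surface. World frame = base frame: x ahead of the robot, y to its left, z up, the work surface at z = 0. Lengths are in mm, angles in rad, forces in N, time in s.
With the tool pointing down it reaches from about 350 to 775 mm from the base axis. Payload 7.3 kg.
Tool frame: the origin (TCP) lies at the very end of the fingers, on their centre line; the grasp point (between the pads) lies 19 mm behind it; x points along the fingers, y is the direction in which the jaws open and shut, and the axes are right-handed (so a half turn about x gives the same grasp; the last joint's range is limited). The gripper opens to 92 mm and grips with 3 to 60 N. Pads are 19 mm wide; open, the fingers measure 130 mm over their backs; the gripper's body (75 mm by 190 mm) begins 47 mm behind the grasp point.
Start: joints at [1.006, 0.342, 1.524, -0, 1.275, -0.146], TCP at [213.487, 479.654, 226.741] pointing down, gripper open.
Joint ranges: [-2.53, 2.53], [-0.77, 2.02], [0.04, 2.7], [-1, 4.14], [0.28, 2.66], [-3.11, 3.11]. Speed limits (rad/s): [2.57, 2.57, 3.14, 3.14, 3.14, 3.14].

### API

Orientations are given as [roll, pitch, yaw] about the fixed x, y, z axes, in that order (R = Rz(yaw) Ry(pitch) Rx(roll)).
In Python, from plant import bot gives the robot as it stands.
- The arm moves only by the tool step_arm, never from a script. Its argument "targets" is a list that holds one entry, the list of rows, each a list of 4 numbers: the shift along the tool's x, y, z in m, then the turn about the tool's x in degrees. A call has exactly 5 rows; each row is the pose to reach, as a shift and turn from the pose measured when the call began, along the tool's axes at that moment; what a row does not reach only later rows make up. A row lasts 1/12 s, in which the tool goes at most 41.7 mm and 7.16 degrees, less where a joint would pass 70% of its speed; a pose out of reach is approached as far as the arm can. A call with a gripper value outside its range is refused whole. "jaw" is the closure, from 0 (fully open) to 1 (shut), set as the call begins (left out, the last holds). The fingers move at their own pace and stop on an object; the grip force is fixed at half the most. Time passes only in rows, so rows that repeat a pose let the fingers close, or fill a call up. It gives the time, the measured TCP pose, the force and the opening at its end, in the units of the state.
- bot.get_obs(): the state, without advancing time (a new reading comes with each control period).
- bot.capture(name): name is "scene" or "top"; returns a dict with "color" (384x512x3 uint8, red, green, blue), "depth" (384x512 float32, mm along the optical axis (not along the pixel's ray), 0 where there is no reading), "fov_y" (degrees; the focal length in pixels is half the picture's height over the tangent of half this angle, whatever the lens; pixels are square), "cx", "cy" (the principal point, pixels), "rvec" (rotation vector, rad) and "tvec" (3), from world to camera coordinates, as OpenCV has them. Camera axes: x right, y down, z forward; pixel columns grow to the right and rows downward; lengths in mm; the calibration is good to about 2 mm. A picture is of the moment at which its call begins.
- bot.close_job(): hands the job in, once; it reports no verdict.
The state is a dict: "time": time; "joint_positions": joint angles; "dq": joint speeds; "tau": joint torques, N m; "tool_pos": TCP position; "tcp_rot": TCP orientation; "contact_force": force on the tool from outside, world axes, zero at the start; "moment": the same for the moment, N m; "grip_width": finger opening in mm.
Only numpy, scipy, OpenCV 4.12 (cv2) and the standard library are available. Lean on these libraries where they do the work, as an engineer would, in place of code of your own. Each camera call takes 0.05 s, during which the arm holds its last target. There are 200 camera calls.

### The job

The white spot plate was left wells-down to drain: push it gently up the sloped foot of the steel fence, all the way in until its lower edge meets the foot, and let go so that it stands steeply against the fence by itself. Then tip it back over towards the side it came from and ease it down without letting it slap, so that it lies flat on the bench in front of the fence with its wells facing up. It is brittle: never jam it hard against the fence, and leave the other things on the bench where they are.

Things in the scene. Friction and masses are not known exactly. Their poses are not given: they have to be found in the camera images.
- plate: white glazed ceramic spot plate, a slab 95 mm (its x) by 115 mm (its y) by 12 mm thick, 0.24-0.36 kg, twelve round wells in one face, which has a 5 mm rim flange 4 mm thick all round (the back is 85 by 105 mm). Origin: centre of the wells face; z points from there to the plain back: up at the start (wells down), down at the end. Its x starts within 0.3 rad of the stop's x.
- plate_mid (a point): middle of the spot plate's slab, 6 mm inside the wells face; axes as the plate's. Lying flat the plate is too wide to grasp; standing on a 115 mm edge it can be pinched across its 12 mm thickness at its upper edge.
- stop: tipping stop bolted to the bench: two aluminium cheeks 42 mm high at y = -108 and +108 mm (x -55 to 60 mm), a 30 mm high bar behind (x 44 to 60 mm), between them an upright steel fence 200 mm wide along y. Origin on the bench on the middle line; x points from the plate's side into the fence. The fence's face lies parallel to y, anywhere from x = -50 to 0 mm, clamped.
- face_mid (a point): on the stop at its x = -25 mm, y = 0, 60 mm above the bench (the height of the fence's rounded top edge): the middle of the fence face's possible range, NOT where it is. The face is up to 25 mm before or behind this; the setting is not measured and must be felt or seen. Fence: 4 mm sheet, polished, friction with the plate about 0.15.
- foot_mid (a point): on the stop at its x = -45 mm, y = 0, on the bench: where the toe of the fence's sloped foot would be at mid setting. The straight foot is fixed to the fence: its toe is 20 mm before the face and it rises at 62 degrees to 38 mm up the face. The plate's edge, pushed from behind low down, rides up it, then up the face.
- stop_top (a point): on the stop at its x = 0, y = 0, 90 mm above the bench: the height of the plate's upper edge once it stands (lower edge near the toe, about 71 degrees from flat, leaning on the fence's top edge). It stays so when let go. Pushing it up takes up to about 10 N, hardly any near the end; pushing on once its lower edge meets the toe jams it, past 20 N within a few mm.
- beaker: clear glass beaker, 64 mm across, 85 mm tall, origin under its centre; a bystander
- dish: low clear glass dish, 62 mm across, 30 mm tall, origin under its centre; a bystander
- jar: brown glass jar with a cap, 52 mm across, 75 mm tall, origin under its centre; a bystander
- tweezers: steel tweezers lying flat, 130 mm long along their x axis, 6 mm high, origin at mid-length on the bench; a bystander
- spoon: glass double-ended spoon lying flat, 206 mm long along its x axis, 8 mm high, origin at mid-length on the bench; a bystander
- wash_bottle: white plastic bottle, 60 mm across, 150 mm tall, origin under its centre; a bystander
There are look-alikes about, which are no part of the job. Of the things like the plate, leave any that is orange; of the rest the smaller one is meant.

How it is judged:
By the outcome, as a careful person would: the job done as asked, in the order asked, and still so for the second after the job is handed in, with the robot touching nothing.
It also fails if it takes over 72 s, if anything falls off the work surface, if the arm or the gripper's body presses on something with over 40 N, if the wrist force passes 120 N, or if a joint passes its speed limit or range.

## Working session

There is one attempt and no reset: what is moved stays moved. The work goes in short steps, Python scripts to look and compute and a tool call to move; the robot and the scene stay as the last step left them, time stands still between calls to the robot, and variables do not carry over. Pictures are saved under pics/ and viewed, about 8 in all and at most 12, crops included, and the job is handed in when it is done.

Besides the shell and the picture viewer there is one more tool, called after "Emit:" as name(argument=value, ...), one argument or row to a line, values as JSON. step_arm: Moves the arm, as the interface text tells. Its arguments: {"type":"object","properties":{"targets":{"type":"array","items":{"type":"array","items":{"type":"array","items":{"type":"number"}}}},"jaw":{"type":"number"}},"required":["targets"]}

```bash
mkdir -p pics; ls; cat > h.py <<'E'
import numpy as np, cv2
from plant import bot
from scipy.spatial.transform import Rotation as Rn
def cap(n):
    d=bot.capture(n); h=d["color"].shape[0]
    f=h/2/np.tan(np.radians(d["fov_y"])/2)
    d["K"]=np.array([[f,0,d["cx"]],[0,f,d["cy"]],[0,0,1]]); d["R"]=cv2.Rodrigues(np.array(d["rvec"],float))[0]; d["t"]=np.array(d["tvec"],float).ravel()
    return d
def plane(d,uv,z):
    uv=np.atleast_2d(np.array(uv,float)); r=np.c_[uv,np.ones(len(uv))]@np.linalg.inv(d["K"]).T@d["R"]
    c=-d["R"].T@d["t"]; s=(z-c[2])/r[:,2]; return c+r*s[:,None]
def cloud(d):
    h,w=d["depth"].shape; u,v=np.meshgrid(np.arange(w),np.arange(h)); z=d["depth"]
    p=np.stack([u,v,np.ones_like(u)],-1)@np.linalg.inv(d["K"]).T*z[...,None]
    return (p-d["t"])@d["R"]
def proj(d,p):
    q=np.atleast_2d(p)@d["R"].T+d["t"]; q=q@d["K"].T; return q[:,:2]/q[:,2:]
def save(n,img,s=1): cv2.imwrite("pics/"+n+".png",cv2.resize(img[...,::-1],None,fx=s,fy=s,interpolation=cv2.INTER_CUBIC))
E
python3 - <<'E'
from h import *
o=bot.get_obs(); print({k:np.round(v,3) for k,v in o.items()})
a=cap("scene");b=cap("top")
for d in(a,b): print(d["K"][0,0],-d["R"].T@d["t"],d["R"][2])
save("s0",a["color"],1.5);save("t0",b["color"],1.5)
E
```

```text
pics
{'time': np.float64(0.0), 'joint_positions': array([ 1.006,  0.343,  1.525, -0.   ,  1.275, -0.146]), 'dq': array([-0.001,  0.   , -0.   , -0.001,  0.001,  0.   ]), 'tau': array([-1.0000e-03, -4.3126e+01, -2.4421e+01,  7.2000e-02,  5.6000e-02,
       -0.0000e+00]), 'tool_pos': array([213.246, 479.296, 226.053]), 'tcp_rot': array([-1.705,  1.569, -2.123]), 'contact_force': array([-0.411, -1.145,  0.197]), 'moment': array([-0.007, -0.018, -0.02 ]), 'grip_width': np.float64(91.614)}
354.7622990482265 [ 761.98264758 -542.10202217  795.75562927] [-0.23441579  0.54423798 -0.80551491]
419.23538202886846 [ 475.52253989  -50.37957645 1039.21380023] [ 0.04674099 -0.02746195 -0.99852948]
```

View pics/s0.png

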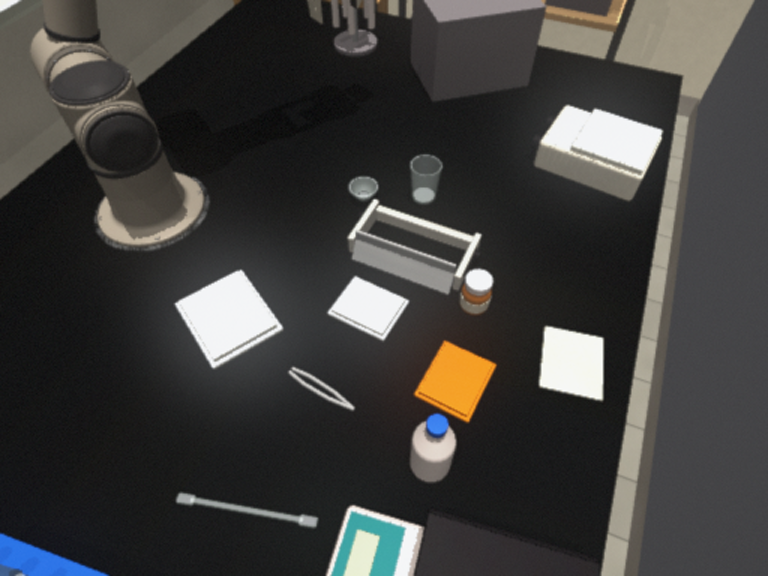

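View pics/t0.png

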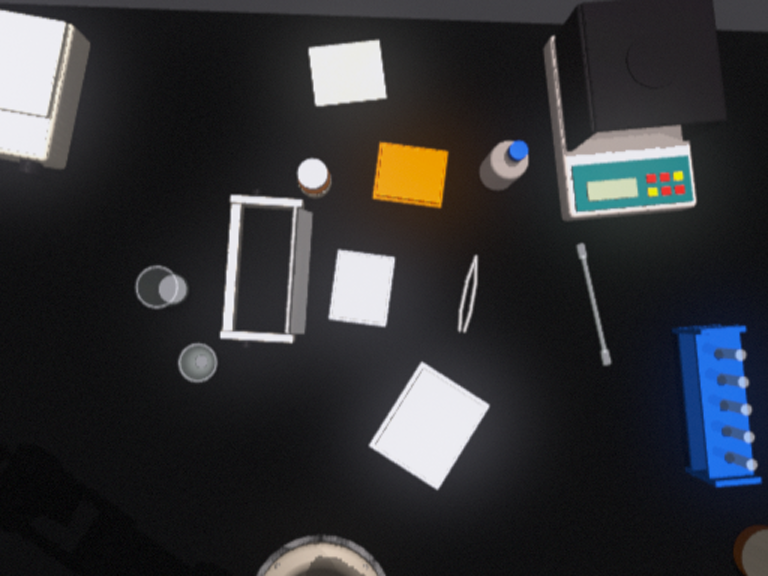

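Top view (1.5x): the plate-like things are white (362,288), a larger white one (430,425), orange (410,175) and a pale sheet at (347,72). The stop is at (265,270), with its x pointing left in the picture and its open side and fence foot facing (362,288). I'll measure sizes and the fence, with one crop to confirm.

```bash
python3 - <<'E'
from h import *
b=cap("top");a=cap("scene")
for n,d,seeds in(("top",b,[(362,288),(430,425),(347,72)]),("scene",a,[(368,308),(228,316),(572,362)])):
    C=cloud(d); g=d["color"].min(2)
    m=(g>150).astype(np.uint8); k,L=cv2.connectedComponents(m)
    for s in seeds:
        s=(np.array(s)/1.5).astype(int); mm=(L==L[s[1],s[0]]).astype(np.uint8)
        c=max(cv2.findContours(mm,0,2)[0],key=cv2.contourArea).reshape(-1,2)
        z=np.median(C[...,2][mm>0]); 
        for zz in ([12] if n=='scene' else [8]):
            r=cv2.minAreaRect(plane(d,c,zz)[:,:2].astype(np.float32)); print(n,s,"z",z.round(1),np.round(r[0],1),np.round(r[1],1),round(r[2],1),len(c))
C=cloud(b)
np.set_printoptions(suppress=True,linewidth=150)
# row profile across stop in top view
for v in(170,180,190): print([(u,*np.round(C[v,u]).astype(int),int(b["color"][v,u].mean())) for u in range(146,216,3)])
crop=b["color"][120:240,130:290]; save("t1",crop,4.5)
E
```

```text
top [241 192] z 10.3 [519.  -52.7] [ 94.5 115.7] 83.8 47
top [286 283] z 15.4 [ 297.9 -169.1] [133.3 161.3] 58.9 145
top [231  48] z 0.7 [876.7 -19.3] [100.3 118.3] 8.7 44
scene [245 205] z 12.1 [521.4 -59. ] [ 95.5 115.2] 83.8 97
scene [152 210] z 17.3 [ 300.  -172.5] [133.3 164. ] 58.7 136
scene [381 241] z 2.2 [878.1 -27.8] [ 97.7 118.4] 8.7 42
[(146, np.int64(566), np.int64(183), np.int64(0), 32), (149, np.int64(567), np.int64(176), np.int64(-2), 33), (152, np.int64(564), np.int64(162), np.int64(29), 226), (155, np.int64(564), np.int64(154), np.int64(34), 234), (158, np.int64(564), np.int64(147), np.int64(30), 125), (161, np.int64(567), np.int64(146), np.int64(0), 40), (164, np.int64(567), np.int64(138), np.int64(2), 35), (167, np.int64(568), np.int64(132), np.int64(-5), 36), (170, np.int64(568), np.int64(123), np.int64(2), 37), (173, np.int64(568), np.int64(117), np.int64(-2), 37), (176, np.int64(569), np.int64(109), np.int64(-2), 37), (179, np.int64(569), np.int64(102), np.int64(-2), 38), (182, np.int64(569), np.int64(95), np.int64(-2), 40), (185, np.int64(569), np.int64(87), n
[... 2469 characters left out ...]
, (179, np.int64(519), np.int64(100), np.int64(1), 41), (182, np.int64(519), np.int64(92), np.int64(3), 43), (185, np.int64(519), np.int64(85), np.int64(1), 44), (188, np.int64(520), np.int64(78), np.int64(1), 46), (191, np.int64(520), np.int64(71), np.int64(-3), 78), (194, np.int64(518), np.int64(57), np.int64(56), 129), (197, np.int64(519), np.int64(52), np.int64(32), 130), (200, np.int64(520), np.int64(47), np.int64(18), 128), (203, np.int64(521), np.int64(41), np.int64(2), 127), (206, np.int64(521), np.int64(33), np.int64(3), 50), (209, np.int64(521), np.int64(26), np.int64(1), 52), (212, np.int64(521), np.int64(19), np.int64(-2), 53), (215, np.int64(521), np.int64(11), np.int64(1), 54)]
```

View pics/t1.png

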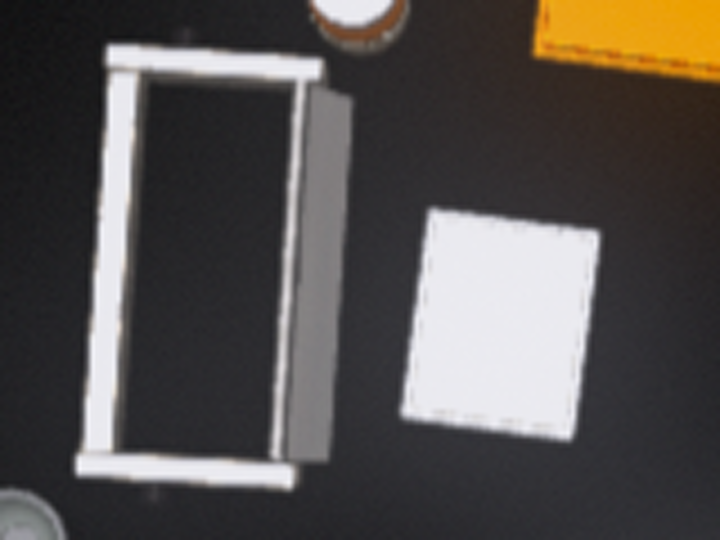

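The crop shows the small white plate (rim line visible) at crop (500,325). At 95x115 mm and 12 mm high it fits. The bigger one is 133x162 mm, and the pale sheet is a flat paper about 1 mm high. The fence foot's toe runs along crop (352,95)-(328,462). Next I'll work out the stop frame and the approach.

```bash
python3 - <<'E'
from h import *
np.set_printoptions(suppress=True,precision=1)
b=cap("top");a=cap("scene")
T=lambda p:np.array(p)/4.5+[130,120]
toe=plane(b,T([(352,95),(328,462)]),0); top=plane(b,T([(297,83),(273,458)]),60); bar=plane(b,T([(107,75),(82,452)]),30)
for n,p in(("toe",toe),("fence back top",top),("bar back",bar)): print(n,p[:,:2].tolist(),"dir",np.degrees(np.arctan2(*(p[0]-p[1])[[1,0]])))
# toe & fence from depth in both views
th=None
C=np.concatenate([cloud(d)[(d["depth"]>0)] for d in(b,a)])
d=(bar[0]-bar[1])[:2];d/=np.linalg.norm(d); n=np.array([-d[1],d[0]]); print("stop x dir",n,np.degrees(np.arctan2(n[1],n[0])))
P=np.array([519.5,-55.]);xy=C[:,:2]-P; s=xy@n; l=xy@d
for d_,nm in((b,"top"),(a,"scene")):
  C=cloud(d_)[d_["depth"]>0];xy=C[:,:2]-P;s=xy@n;l=xy@d
  m=(abs(l-20)<80)&(C[:,2]>8)&(C[:,2]<34)&(s>60)&(s<140)
  if m.sum()>20:
    k=np.polyfit(C[m,2],s[m],1); print(nm,"foot: s at z0",k[1],"slope deg",np.degrees(np.arctan(1/k[0])),m.sum())
o=bot.get_obs(); R=Rn.from_euler("xyz",o["tcp_rot"]).as_matrix(); print(R, "y dir deg",np.degrees(np.arctan2(R[1,1],R[0,1])))
print("rel plate from tcp, in tool axes", R.T@(np.r_[P,0]-o["tool_pos"]))
E
```

```text
toe [[642.7465447476887, 31.760283310357934], [440.0811691844909, 38.7653156992167]] dir -1.9796132876351913
fence back top [[638.5181962476993, 55.76439942638619], [443.49119140095917, 61.96315628811483]] dir -1.8204816334984852
bar back [[644.7501415235441, 160.46572262409205], [443.202489569917, 166.36880695801003]] dir -1.6776437351594642
stop x dir [0. 1.] 88.32235626484055
top foot: s at z0 92.15489703176306 slope deg 62.637709257045046 439
scene foot: s at z0 89.86224620978469 slope deg 61.851741308080406 524
[[-0.   0.4  0.9]
 [-0.   0.9 -0.4]
 [-1.  -0.  -0. ]] y dir deg 66.00449255518342
rel plate from tcp, in tool axes [ 226.6 -363.8  497. ]
```

```bash
cat > g.py <<'E'
import sys
from h import *
# usage: g.py s l z yaw : goal in stop frame (s along stop x from toe, l along stop y-ish world +x from plate centre line), prints tool shift
n=np.array([np.cos(np.radians(88.3)),np.sin(np.radians(88.3))]); d=np.array([n[1],-n[0]])
O=np.array([519.5,-55.])+91*n
def show(g=None):
    o=bot.get_obs(); R=Rn.from_euler("xyz",o["tcp_rot"]).as_matrix(); p=o["tool_pos"]
    yaw=np.degrees(np.arctan2(R[1,1],R[0,1])); q=p[:2]-O
    f=o["contact_force"]; print("t %.2f s %.1f l %.1f z %.1f yaw %.1f | Fs %.2f Fl %.2f Fz %.2f w %.1f"%(o["time"],q@n,q@d,p[2],yaw,f[:2]@n,f[:2]@d,f[2],o["grip_width"]),np.round(o["joint_positions"],2))
    if g:
        w=np.r_[O+g[0]*n+g[1]*d,g[2]]; print("shift mm",np.round(R.T@(w-p),1),"turn",round((yaw-g[3]+180)%360-180,1))
if __name__=="__main__": show([float(v) for v in sys.argv[1:5]] if len(sys.argv)>4 else None)
E
python3 g.py -176 0 200 -1.7
```

```text
t 0.30 s 434.2 l -321.8 z 226.5 yaw 66.0 | Fs -0.65 Fl -0.65 Fz -0.73 w 92.0 [ 1.01  0.34  1.52 -0.    1.28 -0.15]
shift mm [  26.7 -442.5  529.2] turn 67.7
```

Emit:
step_arm(
  targets=[
    [[0,-0.133,0.16,35],[0,-0.133,0.16,35],[0,-0.133,0.16,35],[0,-0.133,0.16,35],[0,-0.133,0.16,35]],
  ],
  jaw=0.35,
)

```text
time: 0.72
tool_pos: [305.7, 291.3, 226.6]
tcp_rot: [-0.401, 1.571, -1.436]
contact_force: [1.3, 0.8, 0.1]
grip_width: 63.1
```

```bash
python3 g.py -176 0 200 -1.7
```

```text
t 0.72 s 248.8 l -223.9 z 226.6 yaw 30.7 | Fs 0.79 Fl 1.24 Fz 0.09 w 63.1 [ 0.58  0.15  1.78 -0.    1.21  0.04]
shift mm [ 26.7 -38.5 478.7] turn 32.4
```

Emit:
step_arm(
  targets=[
    [[0,-0.038,0.479,32.4],[0,-0.038,0.479,32.4],[0,-0.038,0.479,32.4],[0,-0.038,0.479,32.4],[0,-0.038,0.479,32.4]],
  ],
)

```text
time: 1.13
tool_pos: [397.6, 103.9, 226.9]
tcp_rot: [1.474, 1.57, -0.133]
contact_force: [1.5, 0.4, -0.4]
grip_width: 59.5
```

```bash
python3 g.py -176 0 200 -1.7
```

```text
t 1.13 s 64.2 l -126.6 z 226.9 yaw -2.1 | Fs 0.44 Fl 1.47 Fz -0.42 w 59.5 [ 0.07  0.13  1.81 -0.    1.2   0.1 ]
shift mm [ 27.  128.1 239.4] turn -0.4
```

Emit:
step_arm(
  targets=[
    [[0,0.128,0.239,-0.4],[0,0.128,0.239,-0.4],[0,0.128,0.239,-0.4],[0,0.128,0.239,-0.4],[0,0.128,0.239,-0.4]],
  ],
)

```text
time: 1.55
tool_pos: [488.9, -83.5, 227.0]
tcp_rot: [1.544, 1.57, -0.057]
contact_force: [0.6, 0.3, -0.3]
grip_width: 59.9
```

Emit:
step_arm(
  targets=[
    [[0.06,0.03,0.06,0],[0.12,0.03,0.06,0],[0.15,0.03,0.06,0],[0.17,0.03,0.06,0],[0.19,0.03,0.06,0]],
  ],
)

```text
time: 1.97
tool_pos: [517.7, -145.6, 36.7]
tcp_rot: [1.299, 1.568, -0.303]
contact_force: [1.0, -0.1, 0.0]
grip_width: 59.5
```

```bash
python3 g.py -176 0 2.5 -1.7
```

```text
t 1.97 s -181.6 l 0.9 z 36.7 yaw -1.8 | Fs -0.08 Fl 1.01 Fz 0.00 w 59.5 [-0.42  0.59  1.72  0.    0.83 -0.39]
shift mm [34.2 -1.  -5.6] turn -0.1
```

Emit:
step_arm(
  targets=[
    [[0.012,0,0,0],[0.022,0,0,0],[0.029,0,0,0],[0.033,0,0,0],[0.034,0,0,0]],
  ],
)

```text
time: 2.38
tool_pos: [518.3, -145.6, 3.3]
tcp_rot: [1.262, 1.567, -0.339]
contact_force: [0.4, -0.4, 0.0]
grip_width: 59.9
```

Emit:
step_arm(
  targets=[
    [[0,0,-0.007,0],[0,0,-0.014,0],[0,0,-0.021,0],[0,0,-0.028,0],[0,0,-0.034,0]],
  ],
)

```text
time: 2.8
tool_pos: [519.7, -110.6, 3.8]
tcp_rot: [1.265, 1.566, -0.336]
contact_force: [0.0, -1.8, 4.2]
grip_width: 59.6
```

```bash
python3 g.py -106 0 2.5 -1.7
```

```text
t 2.80 s -146.6 l 1.9 z 3.8 yaw -1.7 | Fs -1.80 Fl 0.06 Fz 4.24 w 59.6 [-0.35  0.63  1.76  0.    0.75 -0.32]
shift mm [  1.2  -1.9 -40.6] turn -0.0
```

Emit:
step_arm(
  targets=[
    [[-0.001,0,0.005,0],[-0.001,0,0.01,0],[0.001,0,0.01,0],[0.002,0,0.01,0],[0.0025,0,0.01,0]],
  ],
)

```text
time: 3.22
tool_pos: [519.1, -121.0, 0.9]
tcp_rot: [1.269, 1.566, -0.333]
contact_force: [-0.8, 0.1, -0.7]
grip_width: 59.7
```

Emit:
step_arm(
  targets=[
    [[0,0,-0.001,0],[0,0,-0.002,0],[0,0,-0.004,0],[0,0,-0.006,0],[0,0,-0.008,0]],
  ],
)

```text
time: 3.63
tool_pos: [519.5, -112.8, 0.9]
tcp_rot: [1.259, 1.566, -0.342]
contact_force: [0.3, 0.1, -0.3]
grip_width: 59.3
```

```bash
python3 g.py -106 0 2 -1.7
```

```text
t 3.63 s -148.8 l 1.7 z 0.9 yaw -1.8 | Fs 0.11 Fl 0.25 Fz -0.34 w 59.3 [-0.36  0.64  1.76  0.    0.74 -0.33]
shift mm [ -1.1  -1.7 -42.8] turn -0.1
```

Emit:
step_arm(
  targets=[
    [[0,0,-0.003,0],[-0.0005,0,-0.007,0],[-0.0005,0,-0.011,0],[-0.0005,0,-0.015,0],[-0.0005,0,-0.02,0]],
  ],
)

```text
time: 4.05
tool_pos: [520.1, -92.4, 1.5]
tcp_rot: [1.237, 1.566, -0.365]
contact_force: [1.2, -1.0, 1.0]
grip_width: 59.5
```

Emit:
step_arm(
  targets=[
    [[0,0,-0.004,0],[0,0,-0.009,0],[0,0,-0.014,0],[0,0,-0.018,0],[0,0,-0.02,0]],
  ],
)

```text
time: 4.47
tool_pos: [520.7, -71.7, 1.5]
tcp_rot: [1.253, 1.566, -0.348]
contact_force: [0.4, -1.0, 0.3]
grip_width: 59.7
```

```bash
python3 g.py -106 0 1.5 -1.7; python3 - <<'E'
from h import *
d=cap("scene"); save("s1",d["color"][120:300,180:380],4)
E
```

```text
t 4.47 s -107.7 l 1.7 z 1.5 yaw -1.7 | Fs -1.01 Fl 0.43 Fz 0.25 w 59.7 [-0.28  0.63  1.78 -0.    0.73 -0.25]
shift mm [-0.1 -1.7 -1.7] turn -0.0
```

View pics/s1.png

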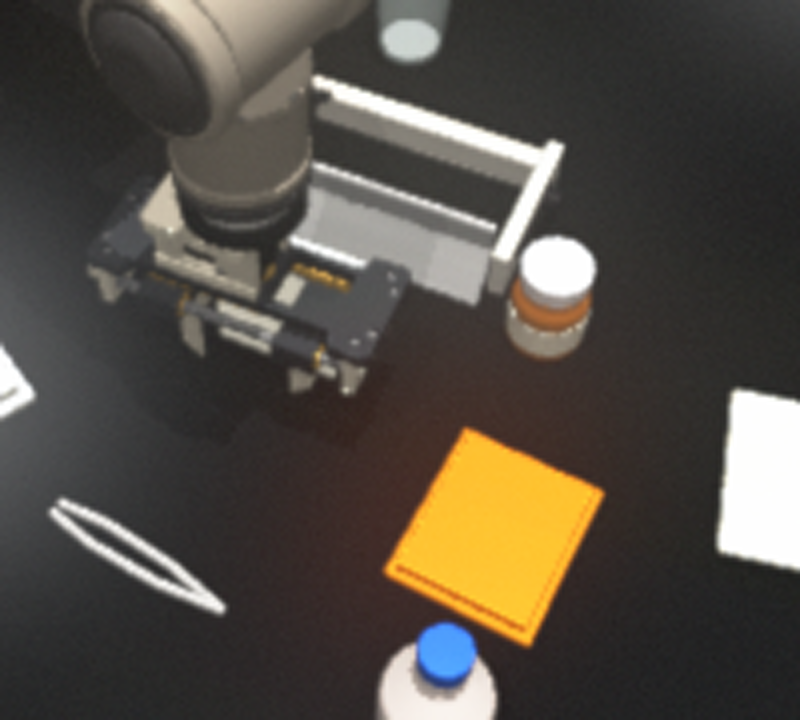

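The view shows the gripper square behind the plate at crop (250,330), with the plate's leading edge just at the foot. Next: push slowly up the foot.

Emit:
step_arm(
  targets=[
    [[0,0,-0.003,0],[0,0,-0.006,0],[0,0,-0.009,0],[0,0,-0.012,0],[0,0,-0.015,0]],
  ],
)

```text
time: 4.93
tool_pos: [521.1, -56.5, 1.4]
tcp_rot: [1.263, 1.566, -0.338]
contact_force: [-0.2, -2.1, -0.4]
grip_width: 59.7
```

```bash
python3 g.py -75 0 1.5 -1.7
```

```text
t 4.93 s -92.4 l 1.6 z 1.4 yaw -1.7 | Fs -2.14 Fl -0.14 Fz -0.40 w 59.7 [-0.25  0.63  1.78 -0.    0.73 -0.22]
shift mm [ -0.1  -1.7 -17.4] turn -0.0
```

Emit:
step_arm(
  targets=[
    [[0,0,-0.003,0],[0,0,-0.006,0],[0,0,-0.009,0],[0,0,-0.012,0],[0,0,-0.015,0]],
  ],
)

```text
time: 5.35
tool_pos: [521.5, -41.4, 1.3]
tcp_rot: [1.172, 1.566, -0.428]
contact_force: [-0.4, -4.2, -1.6]
grip_width: 59.9
```

Emit:
step_arm(
  targets=[
    [[0,0,-0.003,0],[0,0,-0.006,0],[0,0,-0.008,0],[0,0,-0.01,0],[0,0,-0.012,0]],
  ],
)

```text
time: 5.77
tool_pos: [521.8, -28.9, 1.3]
tcp_rot: [1.249, 1.567, -0.351]
contact_force: [-0.0, -0.3, -0.0]
grip_width: 59.6
```

```bash
python3 g.py -75 0 1.5 -1.7; python3 - <<'E'
from h import *
d=cap("top"); save("t2",d["color"][120:240,130:290],4.5)
E
```

```text
t 5.77 s -64.8 l 1.6 z 1.3 yaw -1.7 | Fs -0.31 Fl -0.03 Fz -0.03 w 59.6 [-0.2   0.63  1.78 -0.    0.73 -0.17]
shift mm [-0.2 -1.6 10.2] turn -0.0
```

View pics/t2.png

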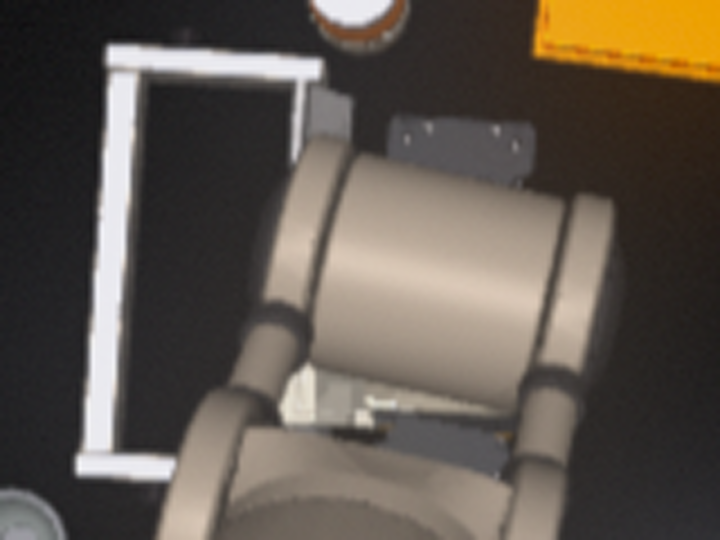

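The arm hides the plate in this view (only the foot end at crop (330,110) shows), so I'll go by force from here. Low push on to about 57°.

Emit:
step_arm(
  targets=[
    [[0,0,-0.003,0],[0,0,-0.006,0],[0,0,-0.009,0],[0,0,-0.012,0],[0,0,-0.014,0]],
  ],
)

```text
time: 6.23
tool_pos: [522.2, -14.1, 1.3]
tcp_rot: [1.275, 1.567, -0.326]
contact_force: [-0.3, -1.1, -0.4]
grip_width: 59.7
```

```bash
python3 g.py -37 0 1.5 -1.7;python3 - <<'E'
from h import *
d=cap("scene"); save("s2",d["color"][120:240,190:350],5)
E
```

```text
t 6.23 s -50.1 l 1.5 z 1.3 yaw -1.7 | Fs -1.15 Fl -0.22 Fz -0.42 w 59.7 [-0.17  0.63  1.78 -0.    0.73 -0.14]
shift mm [ -0.2  -1.5 -13.1] turn 0.0
```

View pics/s2.png

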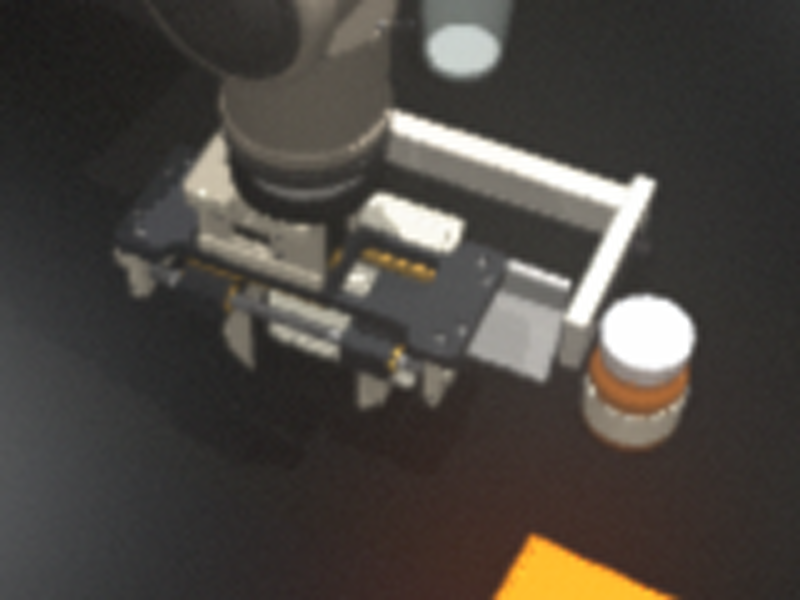

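The plate's upper edge shows above the fence at crop (415,220), so it is riding up as planned.

Emit:
step_arm(
  targets=[
    [[0,0,-0.003,0],[0,0,-0.006,0],[0,0,-0.009,0],[0,0,-0.011,0],[0,0,-0.012,0]],
  ],
)

```text
time: 6.7
tool_pos: [522.5, -1.6, 1.3]
tcp_rot: [1.299, 1.567, -0.3]
contact_force: [-0.3, -1.3, -0.4]
grip_width: 59.8
```

```bash
python3 g.py -24 0 27 -1.7
```

```text
t 6.70 s -37.5 l 1.4 z 1.3 yaw -1.7 | Fs -1.30 Fl -0.28 Fz -0.36 w 59.8 [-0.15  0.63  1.78 -0.    0.73 -0.12]
shift mm [-25.7  -1.3 -13.5] turn 0.0
```

Emit:
step_arm(
  targets=[
    [[-0.005,0,-0.001,0],[-0.01,0,-0.003,0],[-0.016,0,-0.006,0],[-0.022,0,-0.01,0],[-0.027,0,-0.014,0]],
  ],
)

```text
time: 7.12
tool_pos: [523.2, 12.7, 29.4]
tcp_rot: [1.324, 1.566, -0.276]
contact_force: [0.1, -2.3, 0.2]
grip_width: 60.1
```

```bash
python3 g.py -24 0 28 -1.7
```

```text
t 7.12 s -23.2 l 1.7 z 29.4 yaw -1.7 | Fs -2.34 Fl 0.17 Fz 0.21 w 60.1 [-0.12  0.58  1.77 -0.    0.79 -0.09]
shift mm [ 1.4 -1.7  0.8] turn 0.0
```

Emit:
step_arm(
  targets=[
    [[0,0,-0.0015,0],[0,0,-0.003,0],[0,0,-0.0045,0],[0,0,-0.006,0],[0,0,-0.007,0]],
  ],
)

```text
time: 7.53
tool_pos: [524.1, 19.3, 29.8]
tcp_rot: [1.276, 1.564, -0.324]
contact_force: [0.3, -4.0, 4.3]
grip_width: 59.9
```

```bash
python3 g.py -12 0 29 -1.7
```

```text
t 7.53 s -16.6 l 2.4 z 29.8 yaw -1.7 | Fs -3.95 Fl 0.46 Fz 4.27 w 59.9 [-0.11  0.58  1.76 -0.    0.79 -0.08]
shift mm [ 0.8 -2.4 -4.6] turn 0.0
```

```bash
python3 - <<'E'
from h import *
import g
d=cap("scene"); save("s3",d["color"][130:220,220:340],6.5)
C=cloud(d); X=(C[...,:2]-g.O); s=X@g.n; l=X@g.d; z=C[...,2]
m=(d["color"].min(2)>150)&(s>-30)&(s<60)&(abs(l)<75)&(z>60)&(z<110)
print(m.sum(),np.percentile(z[m],[5,50,95]).round(1)); 
print(np.c_[s[m],l[m],z[m]][::max(1,m.sum()//25)].round(0).tolist())
E
```

```text
7 [83.5 84.4 86.1]
[[24.0, 11.0, 83.0], [25.0, 14.0, 84.0], [20.0, 13.0, 85.0], [20.0, 16.0, 86.0], [21.0, 19.0, 86.0], [17.0, 15.0, 84.0], [19.0, 17.0, 84.0]]
```

View pics/s3.png

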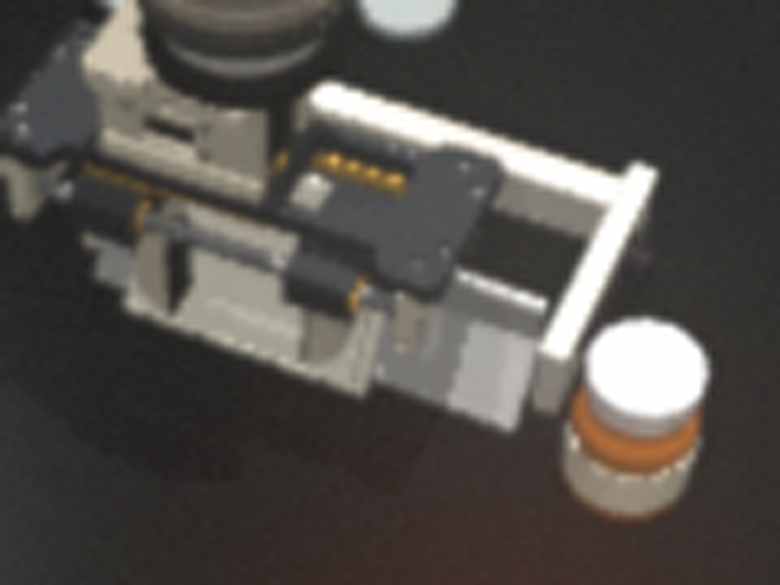

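```bash
python3 - <<'E'
from h import *
import g
d=cap("scene")
T=lambda p:np.array(p)/6.5+[220,130]
w=plane(d,T([(130,305),(365,395),(380,386),(515,430)]),1)
for p in w: print(((p[:2]-g.O)@g.n).round(1),((p[:2]-g.O)@g.d).round(1))
C=cloud(d); X=(C[...,:2]-g.O); s=X@g.n; l=X@g.d; z=C[...,2]
m=(abs(s)<30)&(abs(l)<70)&(z>5)&(z<60)&(d["color"].min(2)>110)
for c in (125,245,340):  # columns of plate
    pass
for u in (242,255,262,268,273):
    print(u,[(v,*np.round([s[v,u],l[v,u],z[v,u]]).astype(int).tolist()) for v in range(164,192,3)])
E
```

```text
-9.4 -56.6
-11.9 57.2
-4.8 61.2
-2.5 122.3
242 [(164, -47, -27, 111), (167, -27, -39, 73), (170, -28, -39, 61), (173, -26, -40, 45), (176, -14, -48, 14), (179, -14, -48, 1), (182, -26, -42, 4), (185, -32, -39, -1), (188, -41, -35, -2), (191, -53, -29, 1)]
255 [(164, 6, -16, 61), (167, -45, 8, 114), (170, -3, -12, 47), (173, -4, -11, 36), (176, -9, -9, 29), (179, -12, -8, 19), (182, -16, -6, 12), (185, -18, -5, 1), (188, -26, -1, -1), (191, -35, 3, -2)]
262 [(164, -41, 26, 130), (167, 5, 6, 60), (170, -46, 28, 114), (173, -4, 10, 46), (176, -5, 10, 35), (179, -8, 12, 25), (182, -13, 14, 19), (185, -12, 14, 4), (188, -18, 17, -1), (191, -27, 21, -2)]
268 [(164, -42, 42, 139), (167, -35, 39, 118), (170, -45, 44, 121), (173, -54, 48, 120), (176, -51, 47, 105), (179, -27, 38, 61), (182, -27, 38, 48), (185, -28, 38, 36), (188, -12, 32, 0), (191, -20, 36, -2)]
273 [(164, -38, 54, 141), (167, -42, 56, 135), (170, -40, 55, 120), (173, -48, 59, 119), (176, -52, 60, 113), (179, -53, 61, 103), (182, -7, 45, 29), (185, -10, 46, 19), (188, -15, 49, 13), (191, -15, 49, -1)]
```

The plate stands at about 67° and its lower edge is 2-5 mm from the toe. The last bit goes in 0.5 mm rows with force checks.

Emit:
step_arm(
  targets=[
    [[0,0,-0.0005,0],[0,0,-0.001,0],[0,0,-0.0015,0],[0,0,-0.002,0],[0,0,-0.002,0]],
  ],
)

```text
time: 8.05
tool_pos: [523.8, 21.6, 29.5]
tcp_rot: [1.316, 1.565, -0.284]
contact_force: [0.6, -3.6, 3.6]
grip_width: 59.7
```

```bash
python3 g.py -12 0 29 -1.7
```

```text
t 8.05 s -14.3 l 2.0 z 29.5 yaw -1.7 | Fs -3.61 Fl 0.70 Fz 3.59 w 59.7 [-0.1   0.58  1.76 -0.    0.79 -0.07]
shift mm [ 0.5 -2.  -2.3] turn 0.0
```

Emit:
step_arm(
  targets=[
    [[0,0,-0.0005,0],[0,0,-0.001,0],[0,0,-0.0015,0],[0,0,-0.0015,0],[0,0,-0.0015,0]],
  ],
)

```text
time: 8.47
tool_pos: [523.7, 23.1, 29.4]
tcp_rot: [1.295, 1.565, -0.305]
contact_force: [-1.0, -3.3, 2.0]
grip_width: 59.7
```

```bash
python3 g.py -12 0 29 -1.7
```

```text
t 8.47 s -12.8 l 1.9 z 29.4 yaw -1.7 | Fs -3.31 Fl -0.88 Fz 1.99 w 59.7 [-0.1   0.58  1.76 -0.    0.79 -0.07]
shift mm [ 0.4 -1.9 -0.8] turn 0.0
```

Emit:
step_arm(
  targets=[
    [[0,0,-0.0005,0],[0,0,-0.001,0],[0,0,-0.0015,0],[0,0,-0.0015,0],[0,0,-0.0015,0]],
  ],
)

```text
time: 8.88
tool_pos: [523.8, 23.5, 29.5]
tcp_rot: [1.054, 1.565, -0.545]
contact_force: [-1.8, -10.1, 3.4]
grip_width: 59.5
```

```bash
python3 g.py -12 0 29 -1.7
```

```text
t 8.88 s -12.4 l 2.0 z 29.5 yaw -1.6 | Fs -10.18 Fl -1.52 Fz 3.39 w 59.5 [-0.1   0.58  1.76 -0.    0.79 -0.07]
shift mm [ 0.4 -2.  -0.4] turn 0.1
```

The force rose from 3 to 10 N over 0.5 mm, so it's seated at the toe. Backing off and letting go.

Emit:
step_arm(
  targets=[
    [[0,0,0.002,0],[0,0,0.005,0],[0,0,0.012,0],[0,0,0.025,0],[0,0,0.045,0]],
  ],
)

```text
time: 9.3
tool_pos: [522.1, -20.7, 29.3]
tcp_rot: [1.136, 1.566, -0.462]
contact_force: [-0.6, 1.0, 0.3]
grip_width: 59.2
```

Emit:
step_arm(
  targets=[
    [[0,0,0.03,0],[-0.01,0,0.06,0],[-0.05,0,0.07,0],[-0.09,0,0.07,0],[-0.13,0,0.07,0]],
  ],
)

```text
time: 9.72
tool_pos: [518.7, -91.2, 160.3]
tcp_rot: [1.254, 1.568, -0.345]
contact_force: [0.6, 0.3, -0.6]
grip_width: 59.5
```

Emit:
step_arm(
  targets=[
    [[-0.01,-0.04,0,0],[-0.01,-0.08,0,0],[-0.01,-0.1,0,0],[-0.01,-0.12,0,0],[-0.01,-0.12,0,0]],
  ],
)

```text
time: 10.13
tool_pos: [395.2, -86.9, 169.8]
tcp_rot: [-2.737, 1.57, 1.946]
contact_force: [-0.5, 1.5, 0.2]
grip_width: 59.9
```

```bash
python3 g.py 12 0 160 88.3; python3 - <<'E'
from h import *
import g
for nm in("top","scene"):
    d=cap(nm); C=cloud(d); X=(C[...,:2]-g.O); s=X@g.n; l=X@g.d; z=C[...,2]
    m=(z>72)&(z<105)&(abs(l)<80)&(s>-20)&(s<60); print(nm,m.sum(), "top edge s,l,z",[np.percentile(v[m],[5,50,95]).round(1) for v in(s,l,z)] if m.sum() else 0)
    m=(z>15)&(z<85)&(abs(l)<45)&(s>-20)&(s<(30 if nm=="scene" else 18))&(d["color"].min(2)>100)
    if nm=="scene":
        A=np.c_[z[m],l[m],np.ones(m.sum())]; k=np.linalg.lstsq(A,s[m],rcond=None)[0]; r=s[m]-A@k; print(m.sum(),k,np.degrees(np.arctan(1/k[0])),r.std())
    if nm=="scene": save("s4",d["color"][110:230,190:350],5)
E
```

```text
t 10.13 s -126.5 l -123.3 z 169.8 yaw -1.7 | Fs 1.51 Fl -0.51 Fz 0.15 w 59.9 [-0.41  0.19  1.92  0.    1.04 -0.38]
shift mm [   9.8  123.4 -138.5] turn -90.0
top 436 top edge s,l,z [array([14. , 22.4, 30.5]), array([-52. ,  -2.1,  47.8]), array([74.1, 86.1, 90.3])]
scene 386 top edge s,l,z [array([12.1, 17.3, 28.3]), array([-51.1,   0.1,  49.3]), array([73.2, 86. , 91.3])]
712 [ 3.50564986e-01 -8.31384057e-03 -1.34793329e+01] 70.68112025171996 1.4869941216872682
```

View pics/s4.png

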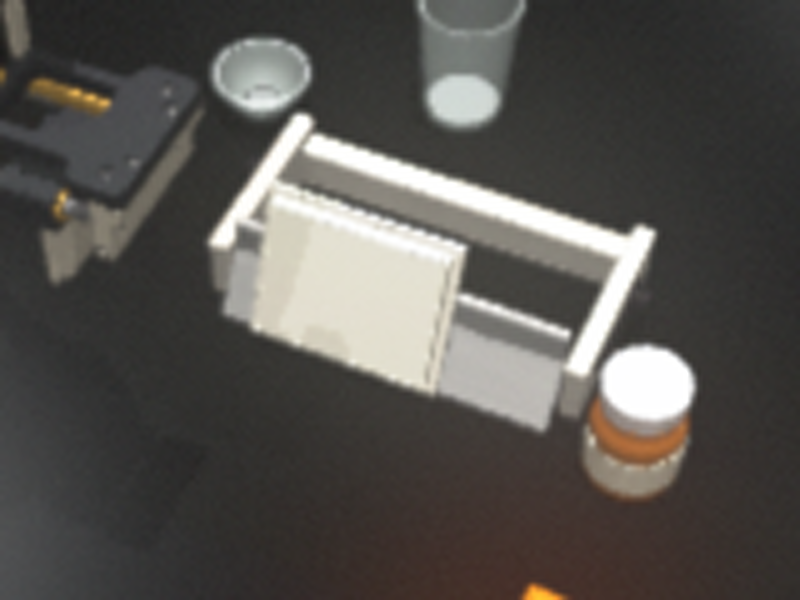

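The plate stands alone at 70.7° (crop (360,290)), with its top edge at z≈90, s≈14-31 and l −55..53. The bystanders haven't moved. Next: turn the tool to straddle its upper edge.

Emit:
step_arm(
  targets=[
    [[0,0.02,-0.03,7],[0,0.04,-0.06,14],[0,0.06,-0.09,21],[0,0.08,-0.12,28],[0,0.101,-0.146,35]],
  ],
  jaw=0.45,
)

```text
time: 10.65
tool_pos: [505.1, 56.1, 170.2]
tcp_rot: [2.061, 1.567, -0.099]
contact_force: [0.9, -0.5, -0.8]
grip_width: 50.9
```

Emit:
step_arm(
  targets=[
    [[0,0,0,7],[0,0,0,14],[0,0,0,21],[0,0,0,28],[0,0,0,35]],
  ],
)

```text
time: 11.07
tool_pos: [506.3, 56.7, 169.5]
tcp_rot: [2.791, 1.567, 0.015]
contact_force: [0.4, 0.0, 0.7]
grip_width: 50.1
```

Emit:
step_arm(
  targets=[
    [[0,0,0,7],[0,0,0,14],[0,0,0,20],[0,0,0,20],[0,0,0,20]],
  ],
)

```text
time: 11.48
tool_pos: [507.1, 57.0, 169.1]
tcp_rot: [-3.061, 1.568, 0.1]
contact_force: [0.2, -0.3, -0.1]
grip_width: 50.4
```

```bash
python3 g.py 20 -22 100 -91.7
```

```text
t 11.48 s 20.6 l -15.7 z 169.1 yaw -88.9 | Fs -0.34 Fl 0.18 Fz -0.10 w 50.4 [-0.04  0.37  1.65  0.    1.11  1.51]
shift mm [69.1  0.3  6.5] turn 2.8
```

Emit:
step_arm(
  targets=[
    [[0.03,0,0.005,2.8],[0.055,0,0.005,2.8],[0.07,0,0.005,2.8],[0.085,0,0.005,2.8],[0.094,0,0.005,2.8]],
  ],
)

```text
time: 11.9
tool_pos: [502.0, 57.1, 73.3]
tcp_rot: [-2.656, 1.57, 0.46]
contact_force: [0.9, 0.4, 0.6]
grip_width: 50.5
```

```bash
python3 g.py 20 -20 74 -91.7
```

```text
t 11.90 s 20.5 l -20.8 z 73.3 yaw -91.5 | Fs 0.42 Fl 0.87 Fz 0.62 w 50.5 [-0.04  0.49  1.78  0.    0.88  1.56]
shift mm [-0.7  0.5 -0.8] turn 0.2
```

Emit:
step_arm(
  targets=[
    [[0,0,0,0],[0,0,0,0],[0,0.003,0,0],[0,0.006,0,0],[0,0.009,0,0]],
  ],
  jaw=0.7,
)

```text
time: 12.32
tool_pos: [502.4, 47.8, 74.1]
tcp_rot: [-2.953, 1.568, 0.163]
contact_force: [-0.1, 0.5, 0.5]
grip_width: 27.7
```

Emit:
step_arm(
  targets=[
    [[0,0.002,0,0],[0,0.004,0,0],[0,0.006,0,0],[0,0.008,0,0],[0,0.01,0,0]],
  ],
)

```text
time: 12.73
tool_pos: [502.2, 37.6, 74.2]
tcp_rot: [-2.972, 1.568, 0.144]
contact_force: [-0.2, -0.9, -0.1]
grip_width: 27.3
```

```bash
python3 g.py 0 -20 74 -91.7
```

```text
t 12.73 s 1.0 l -20.1 z 74.2 yaw -91.5 | Fs -0.89 Fl -0.20 Fz -0.13 w 27.3 [-0.08  0.48  1.78  0.    0.87  1.52]
shift mm [ 0.2  1.  -0.1] turn 0.2
```

Emit:
step_arm(
  targets=[
    [[0,0.001,0,0],[0,0.003,0,0],[0,0.005,0,0],[0,0.007,0,0],[0,0.008,0,0]],
  ],
  jaw=0.8,
)

```text
time: 13.15
tool_pos: [501.9, 29.3, 74.2]
tcp_rot: [-2.976, 1.568, 0.14]
contact_force: [-0.2, -0.7, 0.0]
grip_width: 18.5
```

Emit:
step_arm(
  targets=[
    [[0,0.002,0,0],[0,0.004,0,0],[0,0.006,0,0],[0,0.008,0,0],[0,0.01,0,0]],
  ],
)

```text
time: 13.57
tool_pos: [501.7, 19.1, 74.2]
tcp_rot: [-2.988, 1.568, 0.128]
contact_force: [-0.4, -0.4, -0.3]
grip_width: 18.4
```

```bash
python3 g.py -17 -20 74 -91.7; python3 - <<'E'
from h import *
d=cap("scene"); save("s5",d["color"][110:230,190:350],5)
E
```

```text
t 13.57 s -17.5 l -20.0 z 74.2 yaw -91.5 | Fs -0.40 Fl -0.38 Fz -0.28 w 18.4 [-0.12  0.48  1.79  0.    0.87  1.48]
shift mm [ 0.2 -0.5 -0. ] turn 0.2
```

View pics/s5.png

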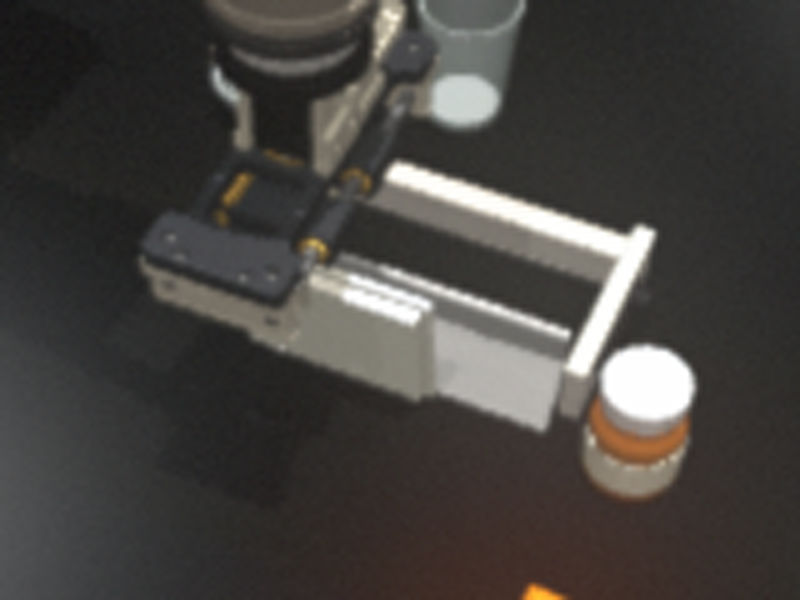

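Plate is just past upright between the jaws (top at crop (390,295), lower edge at the toe), leaning on the outer finger. I'll open the jaws stepwise while holding that outer finger in place.

Emit:
step_arm(
  targets=[
    [[0,-0.002,0,0],[0,-0.004,0,0],[0,-0.006,0,0],[0,-0.007,0,0],[0,-0.007,0,0]],
  ],
  jaw=0.62,
)

```text
time: 14.03
tool_pos: [501.9, 26.2, 74.2]
tcp_rot: [-3.025, 1.568, 0.092]
contact_force: [0.2, 0.4, -0.2]
grip_width: 34.2
```

Emit:
step_arm(
  targets=[
    [[0,-0.002,0,0],[0,-0.004,0,0],[0,-0.007,0,0],[0,-0.008,0,0],[0,-0.008,0,0]],
  ],
  jaw=0.44,
)

```text
time: 14.45
tool_pos: [502.1, 34.5, 74.2]
tcp_rot: [-3.01, 1.568, 0.107]
contact_force: [0.2, 0.7, -0.4]
grip_width: 51.8
```

Emit:
step_arm(
  targets=[
    [[0,-0.002,0,0],[0,-0.005,0,0],[0,-0.008,0,0],[0,-0.01,0,0],[0,-0.01,0,0]],
  ],
  jaw=0.22,
)

```text
time: 14.87
tool_pos: [502.3, 45.0, 74.2]
tcp_rot: [-2.981, 1.568, 0.136]
contact_force: [-0.3, -0.7, -0.0]
grip_width: 71.2
```

Emit:
step_arm(
  targets=[
    [[0,-0.002,0,0],[0,-0.005,0,0],[0,-0.008,0,0],[0,-0.01,0,0],[0,-0.01,0,0]],
  ],
  jaw=0.0,
)

```text
time: 15.28
tool_pos: [502.5, 55.4, 74.2]
tcp_rot: [-2.945, 1.568, 0.172]
contact_force: [0.3, 0.3, 0.2]
grip_width: 91.5
```

```bash
python3 g.py 17 -20 74 -91.7; python3 - <<'E'
from h import *
import g
d=cap("scene"); C=cloud(d); X=(C[...,:2]-g.O); s=X@g.n; l=X@g.d; z=C[...,2]
m=(l>0)&(l<50)&(s<5)&(s>-45)&(z>20)&(z<105); print(m.sum())
for a in (80,70,60,50,40,30,20,10): k=m&(abs(z-a)<5); print(a,k.sum(),np.percentile(s[k],[5,50,95]).round(1) if k.sum() else '')
E
```

```text
t 15.28 s 18.9 l -20.3 z 74.2 yaw -91.4 | Fs 0.33 Fl 0.30 Fz 0.17 w 91.5 [-0.04  0.49  1.78  0.    0.88  1.55]
shift mm [ 0.2  1.9 -0.3] turn 0.3
312
80 38 [-27.5 -26.4 -24.4]
70 36 [-25.8 -24.7 -20.9]
60 34 [-24.1 -22.5 -19.2]
50 30 [-22.6 -21.4 -19.4]
40 32 [-20.6 -19.5 -16.4]
30 33 [-19.3 -17.9 -15.7]
20 9 [-17.7 -16.8 -15.7]
10 0
```

The plate leans at 81° on the outer finger alone. I'll ease it to about 71°, then yaw the tool 90° about that finger.

Emit:
step_arm(
  targets=[
    [[0,0.003,0,0],[0,0.006,0,0],[0,0.009,0,0],[0,0.012,0,0],[0,0.014,0,0]],
  ],
)

```text
time: 15.75
tool_pos: [502.2, 40.6, 74.2]
tcp_rot: [-3.009, 1.568, 0.109]
contact_force: [0.3, -1.0, -0.8]
grip_width: 91.8
```

Emit:
step_arm(
  targets=[
    [[0,0.0004,0.0067,-7],[0,0.0016,0.0134,-14],[0,0.0037,0.0198,-21],[0,0.0065,0.026,-28],[0,0.01,0.0317,-35]],
  ],
)

```text
time: 16.17
tool_pos: [470.0, 31.1, 74.1]
tcp_rot: [2.632, 1.568, 0.083]
contact_force: [0.4, -0.3, 0.0]
grip_width: 91.9
```

```bash
python3 - <<'E'
import g
from h import *
g.show()
o=bot.get_obs(); R=Rn.from_euler("xyz",o["tcp_rot"]).as_matrix(); A=(o["tool_pos"]+55.3*R[:,1])[:2]-g.O; print("A s,l",A@g.n,A@g.d)
E
```

```text
t 16.17 s -6.4 l -52.1 z 74.1 yaw -56.1 | Fs -0.26 Fl 0.37 Fz 0.03 w 91.9 [-0.1   0.44  1.87  0.    0.83  0.88]
A s,l -51.33597033697526 -19.831114156478048
```

Emit:
step_arm(
  targets=[
    [[0,0.0004,0.0067,-7],[0,0.0016,0.0134,-14],[0,0.0037,0.0198,-21],[0,0.0065,0.026,-28],[0,0.01,0.0317,-35]],
  ],
)

```text
time: 16.58
tool_pos: [449.1, 4.7, 74.1]
tcp_rot: [2.001, 1.567, 0.069]
contact_force: [0.3, -1.0, 0.7]
grip_width: 92.4
```

Emit:
step_arm(
  targets=[
    [[0,0.0004,0.0067,-7],[0,0.0016,0.0134,-14],[0,0.0031,0.0184,-19.4],[0,0.0031,0.0184,-19.4],[0,0.0031,0.0184,-19.4]],
  ],
)

```text
time: 17.0
tool_pos: [445.5, -14.0, 74.2]
tcp_rot: [1.658, 1.567, 0.06]
contact_force: [-0.2, -0.8, 0.1]
grip_width: 92.0
```

```bash
cat > m.py <<'E'
import g
from h import *
g.show()
o=bot.get_obs(); R=Rn.from_euler("xyz",o["tcp_rot"]).as_matrix(); A=(o["tool_pos"]+55.3*R[:,1])[:2]-g.O; print("A s,l",A@g.n,A@g.d)
for nm in("scene","top"):
    d=cap(nm); C=cloud(d); X=(C[...,:2]-g.O); s=X@g.n; l=X@g.d; z=C[...,2]
    m=(l>0)&(l<48)&(s<-2)&(s>-115)&(z>5)&(z<105)&(d["color"].min(2)>90)
    if m.sum()<15: print(nm,"few"); continue
    print(nm,m.sum(),"zmax",np.percentile(z[m],97).round(1),[(a,np.median(s[m&(abs(z-a)<5)]).round(1)) for a in range(10,100,10) if (m&(abs(z-a)<5)).sum()>4])
E
python3 m.py
```

```text
t 17.00 s -52.2 l -75.2 z 74.2 yaw -1.5 | Fs -0.85 Fl -0.21 Fz 0.06 w 92.0 [-0.2   0.4   1.94  0.    0.8  -0.18]
A s,l -52.01439183512265 -19.875300302883137
scene 236 zmax 91.5 [(10, np.float64(-16.6)), (20, np.float64(-20.0)), (30, np.float64(-24.0)), (40, np.float64(-27.6)), (50, np.float64(-30.5)), (60, np.float64(-34.4)), (70, np.float64(-37.7)), (80, np.float64(-39.2)), (90, np.float64(-35.4))]
top 120 zmax 90.6 [(10, np.float64(-5.4)), (30, np.float64(-11.9)), (40, np.float64(-15.0)), (60, np.float64(-23.5)), (70, np.float64(-24.6)), (80, np.float64(-38.1)), (90, np.float64(-32.7))]
```

Plate now leans at about 70° on the side of one finger at l≈−20, and the other finger is clear of it. Lowering starts.

Emit:
step_arm(
  targets=[
    [[0.004,0,0.0045,0],[0.008,0,0.009,0],[0.012,0,0.0135,0],[0.016,0,0.018,0],[0.019,0,0.022,0]],
  ],
)

```text
time: 17.52
tool_pos: [444.8, -36.1, 54.5]
tcp_rot: [1.726, 1.568, 0.129]
contact_force: [0.7, -0.7, 0.5]
grip_width: 92.0
```

```bash
python3 m.py
```

```text
t 17.52 s -74.3 l -75.2 z 54.5 yaw -1.5 | Fs -0.71 Fl 0.69 Fz 0.48 w 92.0 [-0.25  0.44  1.95  0.    0.75 -0.23]
A s,l -74.14875146548529 -19.907541258452774
scene 105 zmax 78.6 [(10, np.float64(-6.7)), (30, np.float64(-23.2)), (60, np.float64(-41.8)), (70, np.float64(-61.4)), (80, np.float64(-59.5))]
top 335 zmax 76.6 [(10, np.float64(-7.4)), (20, np.float64(-15.0)), (30, np.float64(-23.1)), (40, np.float64(-30.8)), (50, np.float64(-39.7)), (60, np.float64(-48.0)), (70, np.float64(-57.1)), (80, np.float64(-58.6))]
```

Emit:
step_arm(
  targets=[
    [[0.002,0,0.003,0],[0.004,0,0.006,0],[0.006,0,0.009,0],[0.008,0,0.011,0],[0.009,0,0.012,0]],
  ],
)

```text
time: 18.03
tool_pos: [444.3, -48.5, 45.2]
tcp_rot: [1.809, 1.569, 0.211]
contact_force: [0.2, -1.4, 0.4]
grip_width: 91.9
```

```bash
python3 m.py
```

```text
t 18.03 s -86.7 l -75.3 z 45.2 yaw -1.6 | Fs -1.43 Fl 0.27 Fz 0.43 w 91.9 [-0.28  0.45  1.96  0.    0.73 -0.26]
A s,l -86.59173578495316 -20.019251447401302
scene 247 zmax 63.6 [(10, np.float64(-6.5)), (20, np.float64(-18.2)), (30, np.float64(-30.4)), (40, np.float64(-47.1)), (50, np.float64(-59.3)), (60, np.float64(-74.1))]
top 451 zmax 60.2 [(10, np.float64(-7.9)), (20, np.float64(-18.4)), (30, np.float64(-31.8)), (40, np.float64(-45.8)), (50, np.float64(-60.4)), (60, np.float64(-70.4))]
```

Emit:
step_arm(
  targets=[
    [[0,0,0.001,0],[0,0,0.002,0],[0,0,0.003,0],[0,0,0.0035,0],[0,0,0.004,0]],
  ],
)

```text
time: 18.55
tool_pos: [444.3, -52.4, 45.4]
tcp_rot: [1.787, 1.568, 0.189]
contact_force: [-0.1, -1.6, -0.9]
grip_width: 91.8
```

```bash
python3 m.py
```

```text
t 18.55 s -90.6 l -75.3 z 45.4 yaw -1.6 | Fs -1.59 Fl -0.07 Fz -0.88 w 91.8 [-0.29  0.45  1.96  0.    0.73 -0.26]
A s,l -90.5151944187236 -19.959538965451582
scene 294 zmax 55.8 [(10, np.float64(-7.1)), (20, np.float64(-20.7)), (30, np.float64(-32.5)), (40, np.float64(-54.8)), (50, np.float64(-77.1)), (60, np.float64(-79.0))]
top 486 zmax 52.7 [(10, np.float64(-8.7)), (20, np.float64(-23.3)), (30, np.float64(-37.8)), (40, np.float64(-53.5)), (50, np.float64(-72.5))]
```

Emit:
step_arm(
  targets=[
    [[0.0025,0,0.0011,0],[0.005,0,0.0022,0],[0.0075,0,0.0032,0],[0.01,0,0.0042,0],[0.0125,0,0.005,0]],
  ],
)

```text
time: 19.07
tool_pos: [444.4, -57.9, 32.6]
tcp_rot: [1.586, 1.568, -0.012]
contact_force: [-0.7, -5.3, 0.1]
grip_width: 91.8
```

```bash
python3 m.py
```

```text
t 19.07 s -96.1 l -75.0 z 32.6 yaw -1.6 | Fs -5.33 Fl -0.54 Fz 0.14 w 91.8 [-0.3   0.48  1.97  0.    0.69 -0.27]
A s,l -96.02356020894491 -19.710567964534413
scene 372 zmax 45.6 [(10, np.float64(-9.2)), (20, np.float64(-31.5)), (30, np.float64(-58.9)), (40, np.float64(-80.8))]
top 531 zmax 40.3 [(10, np.float64(-10.2)), (20, np.float64(-31.9)), (30, np.float64(-54.0)), (40, np.float64(-79.5))]
```

Emit:
step_arm(
  targets=[
    [[0.0003,0,0.0004,0],[0.0006,0,0.0008,0],[0.001,0,0.0012,0],[0.0015,0,0.0016,0],[0.002,0,0.002,0]],
  ],
)

```text
time: 19.58
tool_pos: [444.1, -59.8, 30.3]
tcp_rot: [1.709, 1.569, 0.11]
contact_force: [0.1, -1.5, -1.1]
grip_width: 91.7
```

```bash
python3 m.py
```

```text
t 19.58 s -98.1 l -75.2 z 30.3 yaw -1.6 | Fs -1.46 Fl 0.12 Fz -1.15 w 91.7 [-0.31  0.48  1.97  0.    0.69 -0.28]
A s,l -97.9509392660474 -19.916804122191856
scene 402 zmax 97.8 [(10, np.float64(-9.5)), (20, np.float64(-34.7)), (30, np.float64(-63.6)), (40, np.float64(-84.2))]
top 549 zmax 35.8 [(10, np.float64(-11.1)), (20, np.float64(-35.5)), (30, np.float64(-59.1)), (40, np.float64(-83.9))]
```

Emit:
step_arm(
  targets=[
    [[0,0,0.0004,0],[0,0,0.0008,0],[0,0,0.0012,0],[0,0,0.0016,0],[0,0,0.0019,0]],
  ],
)

```text
time: 20.1
tool_pos: [444.1, -61.7, 30.4]
tcp_rot: [1.756, 1.569, 0.158]
contact_force: [0.0, -0.3, -0.0]
grip_width: 91.8
```

```bash
python3 m.py
```

```text
t 20.10 s -99.9 l -75.2 z 30.4 yaw -1.6 | Fs -0.26 Fl 0.03 Fz -0.04 w 91.8 [-0.31  0.48  1.97  0.    0.69 -0.28]
A s,l -99.78592326177264 -19.911332326139522
scene 495 zmax 30.2 [(10, np.float64(-49.2)), (20, np.float64(-52.4))]
top 527 zmax 13.7 [(10, np.float64(-36.5)), (20, np.float64(-43.7))]
```

```bash
python3 - <<'E'
from h import *
import g
d=cap("scene"); save("s6",d["color"][110:230,190:350],5)
d=cap("top"); C=cloud(d); X=(C[...,:2]-g.O); s=X@g.n; l=X@g.d; z=C[...,2]
for a in range(-110,5,8): 
    m=(abs(s-a)<4)&(l>0)&(l<48); print(a,np.median(z[m]).round(1),end=' ')
E
```

```text
-110 136.0 -102 136.4 -94 136.0 -86 134.6 -78 135.8 -70 136.6 -62 12.0 -54 10.2 -46 8.5 -38 8.6 -30 11.1 -22 8.4 -14 8.2 -6 10.7 2 9.7
```

View pics/s6.png

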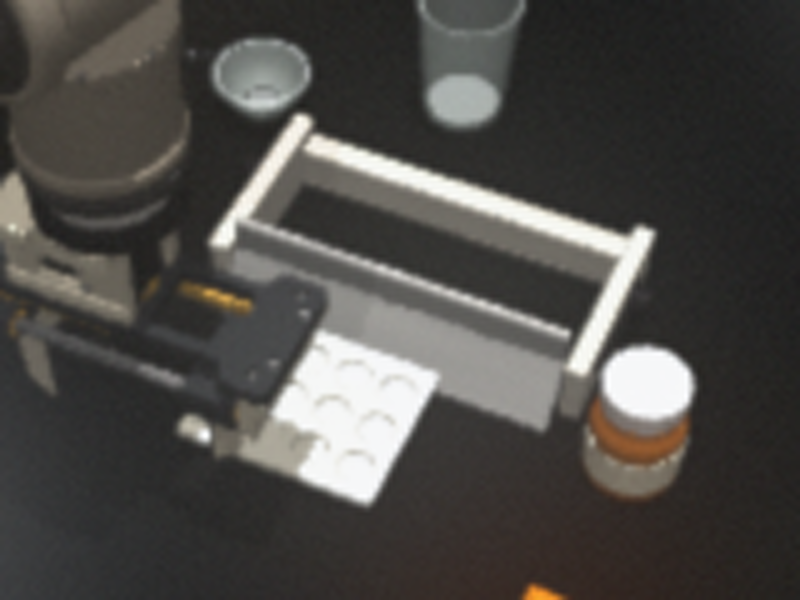

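The plate is flat, wells up (crop (350,410)), but it slipped off the finger for the last ~22° instead of being carried all the way down. Retreat upwards and verify.

Emit:
step_arm(
  targets=[
    [[-0.02,0,0.002,0],[-0.05,0,0.01,0],[-0.09,0,0.03,0],[-0.12,0,0.05,0],[-0.15,0,0.07,0]],
  ],
)

```text
time: 20.72
tool_pos: [441.7, -132.3, 182.6]
tcp_rot: [1.506, 1.568, -0.091]
contact_force: [1.1, -0.2, -0.6]
grip_width: 91.5
```

Emit:
step_arm(
  targets=[
    [[0,-0.03,0.03,0],[0,-0.06,0.06,0],[0,-0.08,0.09,0],[0,-0.08,0.1,0],[0,-0.08,0.1,0]],
  ],
)

```text
time: 21.13
tool_pos: [358.4, -232.4, 182.6]
tcp_rot: [1.274, 1.567, -0.328]
contact_force: [0.1, -0.1, 0.1]
grip_width: 92.0
```

```bash
python3 - <<'E'
from h import *
import g
g.show()
for nm in("top","scene"):
    d=cap(nm); C=cloud(d); X=(C[...,:2]-g.O); s=X@g.n; l=X@g.d; z=C[...,2]
    m=((d["color"].min(2)>150)&(s>-115)&(s<3)&(abs(l)<80)&(z>3)&(z<20)).astype(np.uint8)
    c=max(cv2.findContours(m,0,2)[0],key=cv2.contourArea).reshape(-1,2)
    p=plane(d,c,12)[:,:2]-g.O; r=cv2.minAreaRect(np.c_[p@g.n,p@g.d].astype(np.float32)); print(nm,np.round(r[0],1),np.round(r[1],1),round(r[2],1))
    mm=cv2.erode(m,np.ones((3,3)))>0; A=np.c_[s[mm],l[mm],np.ones(mm.sum())]; print("tilt deg,z",np.degrees(np.linalg.lstsq(A,z[mm],rcond=None)[0][:2]).round(1),z[mm].mean().round(1))
save("t3",cap("top")["color"],1.5)
E
```

```text
t 21.13 s -273.1 l -155.8 z 182.6 yaw -1.8 | Fs -0.06 Fl 0.15 Fz 0.05 w 92.0 [-0.76  0.21  1.85  0.    1.08 -0.73]
top [-44.1  -2.1] [ 94.3 114.6] 0.2
tilt deg,z [-0.1  0.2] 9.6
scene [-45.    7.6] [145.3  99.7] 89.3
tilt deg,z [-0.5  0.2] 11.2
```

View pics/t3.png

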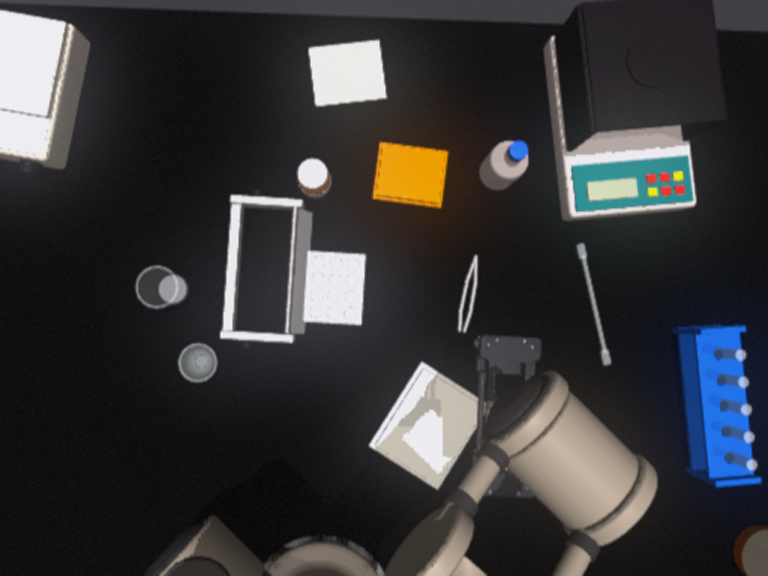

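The final top view shows the plate flat with its wells up at (335,288), against the toe. The stop, the bystanders and the look-alikes haven't moved, and the arm is clear.

```bash
python3 -c "
from plant import bot
print(bot.close_job())"
```

```text
the job is handed in; nothing more can be done
None
```

The plate now lies flat in front of the fence with its wells up, but the last part of the lowering was not eased, so it may have slapped the bench. I then handed the job in at about 21 s.

- **Standing up:** I pushed the plate up the foot. I stopped when the force rose from about 3 N to 10 N over half a millimetre, which meant its lower edge had met the toe. After release it stood by itself at 70.7°, with its upper edge about 90 mm high.
- **Tipping back:** I pulled it past upright between the fingers, then lowered it leaning on the side of one finger. That was controlled from about 80° down to about 22°.
- **What failed:** at about 22° I moved the finger out another 2 mm without lowering it. The free edge slipped off and fell the last 30 mm or so within 0.4 s. I could not measure how hard it landed. I did not redo it, because that would have meant turning the plate over twice more.
- **Final checks:**
  - The top view gives a flat plate (tilt within 0.5°), 94 x 115 mm, square to the stop, with its edge against the foot.
  - By eye, the other things are where they were, and the gripper is well clear.
  - The scene camera's outline came out too big (145 x 100 mm), probably because the mask caught part of the foot. I went by the top view, and both cameras agree that it lies flat.

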